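Unlatch the punch chest by its pop-out T-handle

ROBOT

A 6-joint arm with a two-finger parallel gripper is mounted at the origin on the work surface. World frame = base frame: x ahead of the robot, y to its left, z up, the work surface at z = 0. Lengths are in m, angles in rad, forces in N, time in s.
With the tool pointing down it reaches from about 0.25 to 0.775 m from the base axis. Payload 4 kg.
Tool frame: the origin (TCP) lies on the centre line of the jaws, within the pads' length; the fingertips stand 17 mm ahead of it and the grasp point (between the pads) lies 2 mm behind it; z points along the fingers, y is the direction in which the jaws open and shut (so a half turn about z gives the same grasp; the last joint's range is limited). The gripper opens to 85 mm and grips with 20 to 120 N. Pads are 22 mm wide; open, the fingers measure 114 mm over their backs; the gripper's body (76 mm by 85 mm) begins 54 mm behind the grasp point. The pads swing forward as they close: fully open they stand 13 mm farther back than shut.
Start: joints at [1.2, 0.087, 1.371, -0, 1.684, -0.103], TCP at [0.146, 0.53, 0.248] pointing down, gripper open.
Joint ranges: [-3.1, 3.1], [-0.76, 2.03], [0.27, 2.55], [-1.08, 4.22], [0.17, 2.65], [-2.57, 2.57]. Speed limits (rad/s): [2.79, 2.79, 3.14, 3.14, 3.14, 3.14].

INTERFACE

Orientations are given as a unit quaternion [x, y, z, w].
In Python, from workcell import arm gives the robot as it stands.
- The arm moves only by the shell command python3 -m inch 'ROWS' [OPENING]. ROWS is JSON, a list of rows, each a list of 4 numbers: the shift along the tool's x, y, z in cm, then the turn about the tool's z in rad. A call has 1 to 5 rows; each row is the pose to reach, as a shift and turn from the pose commanded when the call began, along the tool's axes at that moment; what a row does not reach only later rows make up. A row lasts 1/12 s, in which the tool goes at most 41.7 mm and 7.16 degrees, less where a joint would pass 70% of its speed; a pose out of reach is approached as far as the arm can. A call with a gripper value outside its range is refused whole. OPENING is the closure in counts, from 0 (fully open) to 255 (shut), set as the call begins (- or left out, the last holds). The fingers move at their own pace and stop on an object; the grip force is fixed at half the most. Time passes only in rows, so rows that repeat a pose let the fingers close. It gives the time, the measured TCP pose, the force and the opening at its end, in the units of the state.
- arm.read_state(): the state, without advancing time (a new reading comes with each control period).
- arm.read_camera(name): name is "scene" or "top" or "wrist"; returns the picture (420x560x3 uint8, red, green, blue); there is no depth.
- arm.calibration(name): a dict with "K" (3x3 intrinsics, pixels), "D" ([k1, k2, p1, p2, k3] as OpenCV has them; the pictures are not rectified), "R" (3x3) and "t" (3): a world point X has camera coordinates R X + t. Camera axes: x right, y down, z forward; pixel columns grow to the right and rows downward; lengths in m; the calibration is good to about 2 mm. A picture is of the moment at which its call begins: read the wrist's pose just before it. calibration takes no time and is no camera call; for the wrist camera it gives the pose at the moment of the call.
- arm.sign_off(): hands the job in, once; it reports no verdict.
The state is a dict: "time": time; "qpos": joint angles; "dq": joint speeds; "joint_torque": joint torques, N m; "position": TCP position; "ee_rot": TCP orientation; "wrist_force": force on the tool from outside, world axes, zero at the start; "torque": the same for the moment, N m; "gripper_width": opening from 0.0 (shut) to 1.0 (fully open).
Only numpy, scipy, OpenCV 4.12 (cv2) and the standard library are available. Lean on these libraries where they do the work, as an engineer would, in place of code of your own. Each camera call takes 0.05 s, during which the arm holds its last target.

TASK

Open the latch of the green punch chest: press the red release button gently until the T-handle pops up out of its bezel, then turn the T-handle clockwise (seen from above) just until the latch lets go, then let go so that the lid stands sprung ajar. Where the latch lets go differs from chest to chest and a stop comes soon after it, so feel your way and do not force the handle until its clutch slips; leave the white bottle, the jar and the mallet where they are.

Things in the scene. Friction and masses are not known exactly. Their poses are not given: they have to be found in the camera images.
- chest: Green steel chest fixed on the bench, 260 (x) x 340 (y) x 122 mm high with its lid shut. Origin: centre of its underside; z up; its -x side is the front, nearest the robot; the lid is hinged along the rear (+x) edge. The flat lid top is 122 mm above the origin. The T-handle's upright axis lies 75 mm in front of the centre (chest x = -75 mm) and at chest y = -20 mm.
- button: Red round release button, 26 mm across, on the black bezel 84 mm from the handle's axis towards chest +y. Origin: centre of its top face, 22 mm above the lid top (8 mm above the bezel); z up. It is pushed straight down: spring about 2 N at first, 5 N where it releases the handle (about 4 to 5 mm down), hard bottom at 6.5 mm. It must not be loaded with more than 25 N. It stays part way down while the handle is out.
- bar_center (a point): Centre of the bare aluminium T-handle bar, 90 mm long, 14 mm wide, 13 mm high. The point's y axis runs along the bar, z up. Stowed, the bar lies along chest y, its top flush in a black bezel (34 mm wide, 14 mm high above the lid; the slot around the bar is 20 mm wide, so the bar cannot be gripped or turned). Released, a spring (about 6 N) lifts it 22 mm, so its underside then stands 8 mm above the bezel and it can be gripped across its width from above.
- pop (a joint): How far the T-handle has popped out (m): about 0 stowed, 0.022 fully out, where its spring keeps it. It can be pushed down again.
- spindle (a joint): Turn of the latch by the T-handle (rad): 0 stowed, grows clockwise seen from above. It takes roughly 0.2 N m while the latch holds and less once it has let go. The latch lets go at some angle between about 0.65 and 1.5 rad, different every time and not measurable beforehand; a hard stop follows about 0.1 rad later.
- bar (a joint): Slip of the bar on its spindle (rad), 0 at first. A friction clutch in the handle slips only when the bar is twisted with more than about 0.7 N m (as when forced against the stop); a slip over 0.06 rad counts as forcing.
- lid (a joint): Opening of the lid (rad): 0 shut and latched, grows as the front rises. A spring pushes it up with about 10 N at the handle; when the latch lets go it rises by itself, a few mm (about 0.01 to 0.03) against a hand that still holds the handle, and to 0.09 (front edge up about 23 mm) once the handle is let go.
- sprayer_center (a point): White plastic bottle, loose, 64 mm across, 190 mm high, standing beside the chest's +y end; centre of it. Leave alone.
- jar_center (a point): Amber jar with steel lid, loose, 68 mm across, 80 mm high, standing beside the chest's +y end; centre of it. Leave alone.
- mallet_center (a point): Wooden mallet, loose, lying beside the chest's -y end with its handle pointing about along -x of the point frame: head 55 x 85 x 55 mm, whole length 208 mm; point at half height in the middle near the head (head centre 30 mm further along +x). Leave alone.

How it is judged:
On the way, in this order (a step that is already met when the one before it is completed fails the run):
1. the release button has been pressed and the T-handle stands popped out (value of joint pop above 0.016 m), for 0.2 s.
2. the T-handle has been turned until the latch let go and the lid has risen (value of joint spindle above 0.5 rad and value of joint lid above 0.05 rad), for 0.2 s.
At the end, for the whole second after the job is handed in: The handle is out (over 12 mm) and left turned (over 0.5 rad) with its clutch slipped by less than 0.06 rad, and the lid stands ajar by itself (over 0.06 rad) at rest (value of joint lid above 0.06 rad and value of joint spindle above 0.5 rad and value of joint pop above 0.012 m and value of joint bar between -0.06 and 0.06 rad and velocity of joint lid below 0.05 rad/s); the robot touches nothing.
It fails at once if the button was pushed with more than 25 N (contact force between button and anything else above 25 N).
It fails at once if the handle was forced: its clutch slipped by over 0.06 rad (value of joint bar above 0.06 rad or value of joint bar below -0.06 rad).
It fails at once if a bystander was moved by over 30 mm (distance of any of sprayer_center, jar_center, mallet_center from where it was at the start of the episode above 0.03 m).
It also fails if it takes over 72 s, if anything falls off the work surface, if the arm or the gripper's body presses on something with over 40 N, if the wrist force passes 120 N, or if a joint passes its speed limit or range.

## Working session

There is one attempt and no reset: what is moved stays moved. The work goes in short steps, Python scripts to look and compute and a shell command to move; the robot and the scene stay as the last step left them, time stands still between calls to the robot, and variables do not carry over. Pictures are saved under pics/ and viewed, and the job is handed in when it is done.

```bash
mkdir -p pics; ls; python3 - <<'E'
from workcell import arm
import cv2
s=arm.read_state(); print(s)
for n in ["scene","top","wrist"]:
    c=arm.calibration(n); im=arm.read_camera(n)
    cv2.imwrite(f"pics/{n}0.png",im[:,:,::-1]); print(n,{k:(v.tolist() if hasattr(v,'tolist') else v) for k,v in c.items()})
E
```

```text
pics
{'time': 0.0, 'qpos': array([ 1.19989411e+00,  8.79616727e-02,  1.37226871e+00,  1.82519556e-05,
        1.68359846e+00, -1.03095087e-01]), 'dq': array([ 0.00089026,  0.00056742, -0.00097897,  0.00089985,  0.00058103,
       -0.00116697]), 'joint_torque': array([ 3.88494882e-04, -3.51853251e+01, -3.13281548e+01, -6.59566490e-05,
        1.06661927e-02, -7.84136233e-06]), 'position': array([0.1453677 , 0.52996265, 0.24712811]), 'ee_rot': array([ 1.33502682e-01,  9.91047821e-01, -1.08470867e-03, -2.71328220e-04]), 'wrist_force': array([-0.55602148,  1.02525987,  0.32753175]), 'torque': array([-0.01149289, -0.03924773, -0.03984841]), 'gripper_width': 0.9996204508715346}
scene {'K': [[382.5112076859657, 0.0, 275.2565796003284], [0.0, 382.5112076859657, 210.34248772595757], [0.0, 0.0, 1.0]], 'D': [-0.05292599438017248, 0.0, 0.0, 0.0, 0.0], 'R': [[0.8475796329006302, 0.5306394913895845, 0.005522324676818611], [0.4107626713857098, -0.6494432363606253, -0.6399199251011902], [-0.33598034717540953, 0.5446514600395748, -0.7684217548902758]], 't': [-0.5151869537155322, -0.1391487199359313, 
[... 210 characters left out ...]
45164454, -0.9998719711489752, 0.00017686184471999694], [-0.9925074520410878, -0.01590389235736085, -0.1211446402066287], [0.12113194298927576, 0.0017628155174264323, -0.9926348497151882]], 't': [0.03909541853504017, 0.599879684699321, 1.1643787585144445]}
wrist {'K': [[358.1621011112801, 0.0, 279.6527559702226], [0.0, 358.1621011112801, 216.03257541676783], [0.0, 0.0, 1.0]], 'D': [-0.012091726756177892, 0.0, 0.0, 0.0, 0.0], 'R': [[0.2636467504960935, 0.9646188115778401, -0.0009691764589648213], [0.9181727813554067, -0.25064399327344644, 0.3068164471048115], [0.2957179983209165, -0.08178103072289196, -0.9517682115320801]], 't': [-0.5496586668383201, -0.04101022856940946, 0.3795975044500776]}
```

View pics/scene0.png

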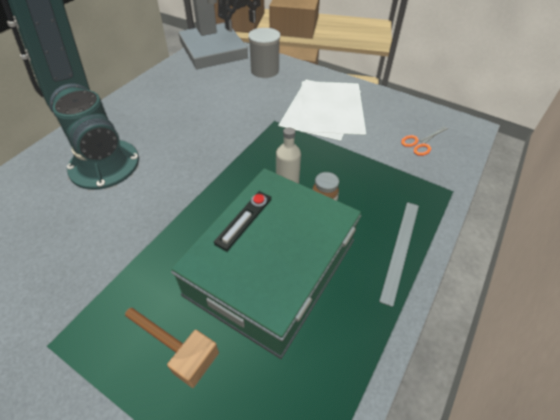

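View pics/top0.png

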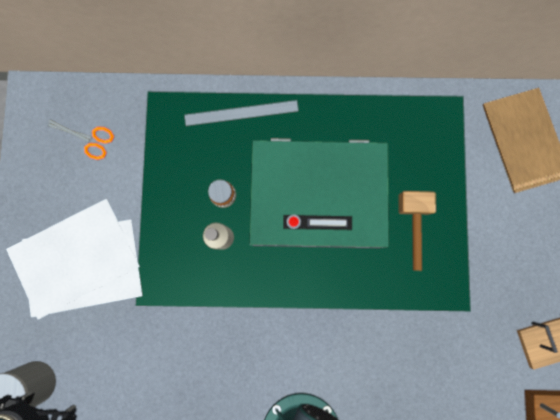

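View pics/wrist0.png

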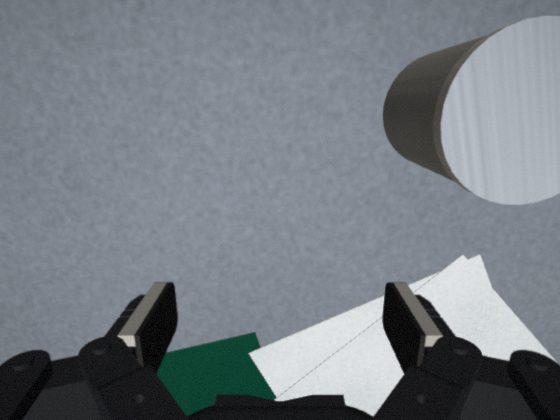

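The scene view shows the chest with the button at about (259,201) and the bar at about (237,228). In the top view the button is at (294,222), the bar at (310–346,223), the bottle at (217,236) and the jar at (222,193). Next I measure positions.

```bash
cat > h.py <<'E'
import numpy as np, cv2
from workcell import arm
def ray(c,uv):
    p=cv2.undistortPoints(np.array([[uv]],float),np.array(c["K"]),np.array(c["D"]))[0,0]
    R=np.array(c["R"]);t=np.array(c["t"])
    return -R.T@t, R.T@np.array([p[0],p[1],1.])
def onz(c,uv,z):
    o,d=ray(c,uv); return o+d*(z-o[2])/d[2]
def proj(c,X):
    R=np.array(c["R"]);
    return cv2.projectPoints(np.array([X],float),cv2.Rodrigues(R)[0],np.array(c["t"]),np.array(c["K"]),np.array(c["D"]))[0][0,0]
def tri(a,ua,b,ub):
    o1,d1=ray(a,ua);o2,d2=ray(b,ub);d1/=np.linalg.norm(d1);d2/=np.linalg.norm(d2)
    s=np.linalg.lstsq(np.c_[d1,-d2],o2-o1,rcond=None)[0]
    return (o1+d1*s[0]+o2+d2*s[1])/2, np.linalg.norm(o1+d1*s[0]-o2-d2*s[1])
def red(im):
    r,g,b=[im[:,:,i].astype(int) for i in range(3)]
    m=((r>130)&(g<90)&(b<90)).astype(np.uint8)
    n,l,s,c=cv2.connectedComponentsWithStats(m)
    i=1+np.argmax(s[1:,4]); return c[i],s[i]
E
python3 - <<'E'
from h import *
T=arm.calibration("top");S=arm.calibration("scene")
t=cv2.imread("pics/top0.png")[:,:,::-1];s=cv2.imread("pics/scene0.png")[:,:,::-1]
rt,st=red(t);rs,ss=red(s);print(rt,st,rs,ss)
print("btn top z.144",onz(T,rt,.144),"scene",onz(S,rs,.144),"tri",tri(T,rt,S,rs))
# bar
def bright(im,x0,x1,y0,y1,th):
    g=im.min(2)[y0:y1,x0:x1]; m=(g>th).astype(np.uint8)
    c=max(cv2.findContours(m,0,1)[0],key=cv2.contourArea); r=cv2.minAreaRect(c); return np.array(r[0])+[x0,y0],r,cv2.boxPoints(r)+[x0,y0]
bt=bright(t,300,356,212,234,120);bs=bright(s,215,255,205,250,120);print(bt,bs)
print(onz(T,bt[0],.136),onz(S,bs[0],.136),tri(T,bt[0],S,bs[0]))
for q in bt[2]:print(onz(T,q,.136))
# chest lid
hsv=cv2.cvtColor(t,cv2.COLOR_RGB2HSV);print(hsv[180,320],hsv[120,320],hsv[270,300])
m=((hsv[:,:,0]>65)&(hsv[:,:,0]<95)&(hsv[:,:,2]>85)&(hsv[:,:,1]>80)).astype(np.uint8);m=cv2.morphologyEx(m,2,np.ones((3,3)))
c=max(cv2.findContours(m,0,1)[0],key=cv2.contourArea);r=cv2.minAreaRect(c);print(r)
for q in cv2.boxPoints(r):print(q,onz(T,q,.122))
E
```

```text
[293.15714286 221.12857143] [289 217   9   9  70] [258.43902439 198.29268293] [254 194  10  10  82]
btn top z.144 [0.54232497 0.02939637 0.144     ] scene [0.54408378 0.0294633  0.144     ] tri (array([0.54296805, 0.02981955, 0.1428597 ]), np.float64(0.0014080701066368157))
(array([327.5, 222. ]), ((27.5, 10.0), (6.0, 37.0), 90.0), array([[309., 219.],
       [346., 219.],
       [346., 225.],
       [309., 225.]])) (array([236.11715889, 226.10117912]), ((21.117158889770508, 21.101179122924805), (6.295390605926514, 38.18515396118164), 40.81508255004883), array([[221.25562382, 238.4934845 ],
       [246.21419907, 209.59408188],
       [250.97869492, 213.70887375],
       [226.02011871, 242.60827637]]))
[ 0.54219189 -0.0550445   0.136     ] [ 0.54365842 -0.05613033  0.136     ] (array([ 0.542499  , -0.05510117,  0.13401455]), np.float64(0.00038882922706335655))
[ 0.54884606 -0.00957593  0.136     ]
[ 0.55031306 -0.10042695  0.136     ]
[ 0.53555367 -0.10041784  0.136     ]
[ 0.53408488 -0.00971707  0.136     ]
[ 80 132 122] [ 81 219  78] [ 81 175  93]
((267.7149963378906, 223.45578002929688), (261.0306091308594, 167.21702575683594), 0.909380316734314)
[135.88916 304.98236] [0.33440743 0.40742639 0.122     ]
[138.54309 137.78638] [0.74999899 0.424449   0.122     ]
[399.54083 141.9292 ] [ 0.74999788 -0.23806154  0.122     ]
[396.8869  309.12518] [ 0.33446372 -0.22526105  0.122     ]
```

```bash
cat >> h.py <<'E'
from scipy.spatial.transform import Rotation as Ro
def need(pos,yang=None):
    "delta in tool axes (cm) and turn (rad) to world pos with tool y at world angle yang"
    s=arm.read_state();R=Ro.from_quat(s["ee_rot"]).as_matrix()
    d=R.T@(np.array(pos)-s["position"])*100
    y=np.arctan2(R[1,1],R[0,1]); th=None if yang is None else (y-yang+np.pi)%(2*np.pi)-np.pi
    print("need",d.round(2),"turn",th,"| pos",s["position"].round(4),"tilt",np.degrees(np.arccos(-R[2,2])).round(2),"F",s["wrist_force"].round(2),"M",s["torque"].round(3),"w",round(s["gripper_width"],3),"t",round(s["time"],2),"q6",s["qpos"][5].round(3))
E
python3 - <<'E'
from h import *
T=arm.calibration("top")
print(onz(T,(212,232),.19),onz(T,(222,190),.08))
need([0.543,0.0295,0.25],0)
E
```

```text
[0.51022052 0.21852169 0.19      ] [0.62581141 0.21468252 0.08      ]
need [-51.59 -37.75  -0.21] turn 1.3029401719174976 | pos [0.1454 0.53   0.2474] tilt 0.1 F [-0.11  0.78 -0.65] M [-0.013 -0.014  0.007] w 1.003 t 0.15 q6 -0.103
```

```bash
python3 -m inch '[[-51.6,-37.7,-2,0.125],[-51.6,-37.7,-2,0.25],[-51.6,-37.7,-2,0.375],[-51.6,-37.7,-2,0.5],[-51.6,-37.7,-2,0.625]]' 255; python3 -c "
from h import *
need([0.543,0.0295,0.25],0)"
```

```text
time: 0.57
position: [0.2757, 0.3658, 0.2545]
ee_rot: [0.434, 0.901, -0.0, -0.0]
wrist_force: [0.3, 1.0, -0.5]
gripper_width: 0.298
need [-42.96  -0.05   0.46] turn 0.6727691939733509 | pos [0.2757 0.3658 0.2545] tilt 0.02 F [ 0.26  0.98 -0.48] M [ 0.028 -0.012 -0.006] w 0.298 t 0.57 q6 0.128
```

```bash
python3 -m inch '[[-43,0,0.3,0.125],[-43,0,0.3,0.25],[-43,0,0.3,0.375],[-43,0,0.3,0.5],[-43,0,0.3,0.67]]' 255; python3 -c "
from h import *
need([0.543,0.0295,0.25],0)"
```

```text
time: 0.98
position: [0.4065, 0.2033, 0.2533]
ee_rot: [0.69, 0.723, 0.0, -0.0]
wrist_force: [0.8, -0.2, 0.3]
gripper_width: -0.001
need [-18.    12.82   0.32] turn 0.04682873696061707 | pos [0.4065 0.2033 0.2533] tilt 0.02 F [ 0.76 -0.21  0.29] M [ 0.012 -0.058  0.052] w -0.001 t 0.98 q6 0.292
```

```bash
python3 -m inch '[[-18,12.8,0.3,0.047],[-18,12.8,0.3,0.047],[-18,12.8,0.3,0.047],[-18,12.8,0.3,0.047],[-18,12.8,0.3,0.047]]'; python3 -m inch '[[-2,1.5,0,0],[-2,1.5,0,0]]';python3 -c "
from h import *
need([0.543,0.0295,0.18],0)"
```

```text
time: 1.4
position: [0.5361, 0.0401, 0.2502]
ee_rot: [0.705, 0.709, -0.0, -0.0]
wrist_force: [-0.5, 0.8, 0.9]
gripper_width: -0.003
time: 1.57
position: [0.5525, 0.0177, 0.2489]
ee_rot: [0.707, 0.707, -0.001, 0.0]
wrist_force: [0.2, 0.7, -1.4]
gripper_width: 0.0
need [ 1.2  -0.94  6.88] turn -5.922547014192148e-05 | pos [0.5525 0.0177 0.2489] tilt 0.14 F [ 0.21  0.67 -1.38] M [0.025 0.057 0.009] w 0.0 t 1.57 q6 -0.07
```

```bash
python3 -m inch '[[1.2,-0.9,2,0],[1.2,-0.9,4,0],[1.2,-0.9,5.5,0],[1.2,-0.9,6.5,0],[1.2,-0.9,6.5,0]]'; python3 -c "
from h import *
need([0.543,0.0295,0.17],0)
for n in ('scene','wrist'):
    cv2.imwrite(f'pics/{n}1.png',arm.read_camera(n)[:,:,::-1])
need([0.543,0.0295,0.17],0)"
```

```text
time: 1.98
position: [0.5396, 0.0347, 0.1825]
ee_rot: [0.705, 0.709, -0.002, -0.002]
wrist_force: [0.5, 0.2, 0.1]
gripper_width: 0.003
need [-0.53  0.35  1.24] turn 0.006654391767530576 | pos [0.5396 0.0347 0.1825] tilt 0.34 F [0.54 0.17 0.06] M [0.005 0.008 0.044] w 0.003 t 1.98 q6 -0.047
need [-0.5   0.17  1.57] turn 0.006451471030741285 | pos [0.5413 0.0345 0.1857] tilt 0.02 F [ 1.06 -0.14  1.28] M [-0.     0.034 -0.056] w 0.001 t 2.08 q6 -0.047
```

View pics/wrist1.png

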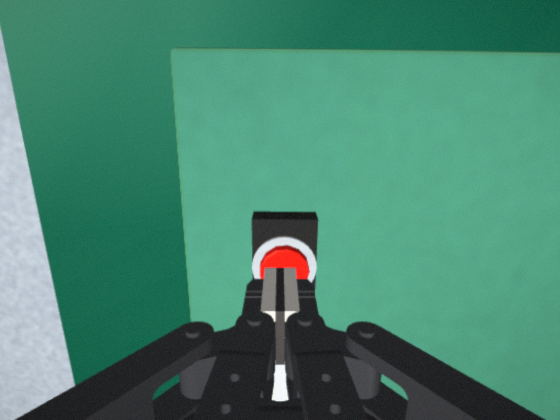

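View pics/scene1.png

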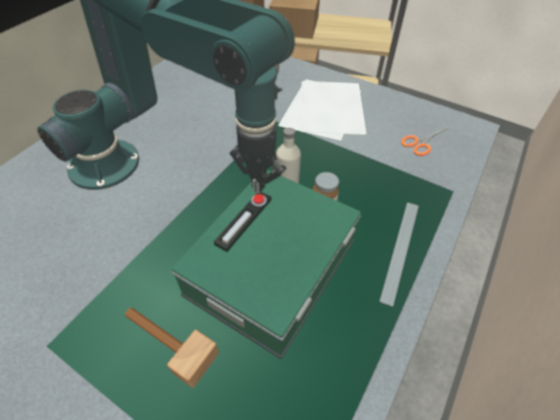

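The wrist view shows the button at about (285,262), just beyond the shut fingertips at (280,270). I check its position by wrist-camera ray.

```bash
python3 - <<'E'
from h import *
W=arm.calibration("wrist"); im=cv2.imread("pics/wrist1.png")[:,:,::-1]
c,s=red(im);print(c,s)
# visible width row extents -> circle fit on ring
r,g,b=[im[:,:,i].astype(int) for i in range(3)]
m=((r>130)&(g<90)&(b<90)).astype(np.uint8)
ys,xs=np.nonzero(m); 
up=[(x,ys[xs==x].min()) for x in range(xs.min(),xs.max()+1) if (xs==x).any()]
(cx,cy),rad=cv2.minEnclosingCircle(np.array(up,np.float32));print(cx,cy,rad)
print(onz(W,(cx,cy),.144))
E
```

```text
[285.29979466 260.73100616] [261 246  48  33 974]
284.5 264.5 23.759307861328125
[0.54452299 0.03294283 0.144     ]
```

```bash
python3 -m inch '[[-0.5,0.15,0.1,0],[-0.5,0.15,0.3,0],[-0.5,0.15,0.6,0],[-0.5,0.15,0.6,0],[-0.5,0.15,0.6,0]]'; python3 -c "
from h import *
need([0.543,0.0295,0.16],0)"
```

```text
time: 2.5
position: [0.543, 0.029, 0.1796]
ee_rot: [0.705, 0.709, 0.0, -0.0]
wrist_force: [-0.2, -0.7, 0.7]
gripper_width: 0.0
need [0.05 0.   1.96] turn 0.005762909876677824 | pos [0.543  0.029  0.1796] tilt 0.01 F [-0.2  -0.75  0.66] M [-0.003 -0.023 -0.022] w 0.0 t 2.5 q6 -0.057
```

```bash
python3 -m inch '[[0.1,0.05,0.3,0],[0.1,0.05,0.6,0],[0.1,0.05,0.9,0],[0.1,0.05,1.2,0],[0.1,0.05,1.3,0]]'; python3 -m inch '[[0,0,0.1,0],[0,0,0.2,0],[0,0,0.3,0],[0,0,0.4,0]]'; python3 -m inch '[[0,0,0.05,0],[0,0,0.1,0],[0,0,0.1,0]]';python3 -m inch '[[0,0,0.05,0],[0,0,0.1,0],[0,0,0.1,0]]'
```

```text
time: 2.92
position: [0.5431, 0.0302, 0.1656]
ee_rot: [0.705, 0.709, -0.0, -0.001]
wrist_force: [-0.4, 0.4, -0.8]
gripper_width: 0.002
time: 3.25
position: [0.5436, 0.0301, 0.1626]
ee_rot: [0.705, 0.709, 0.0, 0.0]
wrist_force: [-0.4, 0.1, -0.5]
gripper_width: 0.002
time: 3.5
position: [0.5435, 0.0301, 0.1617]
ee_rot: [0.705, 0.709, 0.0, 0.0]
wrist_force: [-1.0, 0.0, 0.4]
gripper_width: 0.002
time: 3.75
position: [0.5436, 0.0301, 0.1616]
ee_rot: [0.705, 0.709, 0.0, 0.0]
wrist_force: [-2.3, -0.5, 4.9]
gripper_width: -0.001
```

```bash
for i in 1; do python3 -m inch '[[0,0,0.05,0],[0,0,0.1,0],[0,0,0.1,0]]'; done;python3 -m inch '[[0,0,0.05,0],[0,0,0.1,0],[0,0,0.1,0]]'
```

```text
time: 4.0
position: [0.5436, 0.0301, 0.1615]
ee_rot: [0.705, 0.709, 0.0, 0.001]
wrist_force: [-2.9, -0.5, 8.1]
gripper_width: 0.003
time: 4.25
position: [0.5436, 0.0301, 0.1607]
ee_rot: [0.705, 0.709, 0.001, 0.001]
wrist_force: [-3.3, -0.0, 8.0]
gripper_width: -0.002
```

```bash
python3 -c "
from h import *
need([0.543,0.0295,0.16],0)
im=arm.read_camera('scene')[120:260,170:330,::-1]
w=arm.read_camera('wrist')[:,:,::-1]
cv2.imwrite('pics/s2.png',np.hstack([cv2.resize(im,(480,420),interpolation=cv2.INTER_CUBIC),w[:,120:440]]))
need([0.543,0.0295,0.16],0)"
```

```text
need [-0.06 -0.06  0.07] turn 0.006065091672126766 | pos [0.5436 0.0301 0.1607] tilt 0.09 F [-3.31 -0.01  8.02] M [-0.009  0.608 -0.009] w -0.002 t 4.25 q6 -0.055
need [-0.06 -0.06  0.07] turn 0.006057728507367965 | pos [0.5436 0.0301 0.1607] tilt 0.09 F [-3.65 -0.33  8.77] M [ 0.036  0.674 -0.022] w -0.002 t 4.35 q6 -0.055
```

View pics/s2.png

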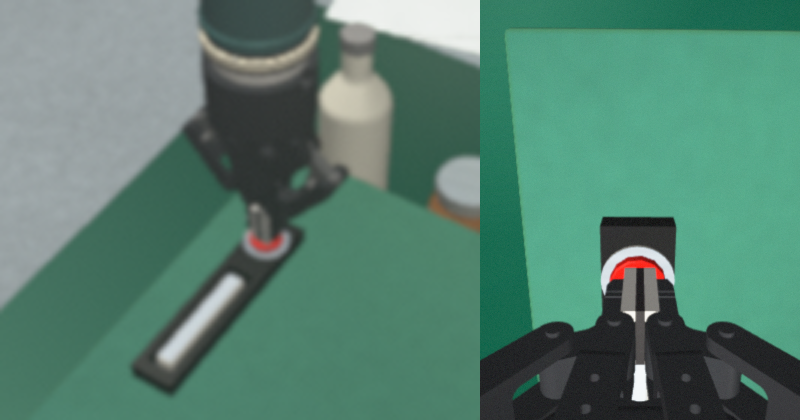

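The tips are on the red button, the bar is still stowed and the force is about 8 N. I keep pressing in small steps.

```bash
python3 -m inch '[[0,0,0.05,0],[0,0,0.1,0],[0,0,0.1,0]]'; python3 -m inch '[[0,0,0.05,0],[0,0,0.1,0],[0,0,0.1,0]]'
```

```text
time: 4.6
position: [0.5435, 0.0301, 0.1598]
ee_rot: [0.705, 0.709, 0.0, 0.001]
wrist_force: [-4.4, 0.5, 11.2]
gripper_width: 0.002
time: 4.85
position: [0.5435, 0.0301, 0.1588]
ee_rot: [0.705, 0.709, 0.001, 0.001]
wrist_force: [-5.0, -0.2, 9.0]
gripper_width: -0.001
```

```bash
python3 -m inch '[[0,-0.05,0,0],[0,-0.1,0,0],[0,-0.1,0,0]]'; python3 -m inch '[[0,0,0.05,0],[0,0,0.1,0],[0,0,0.1,0]]'
```

```text
time: 5.1
position: [0.5435, 0.0301, 0.1592]
ee_rot: [0.705, 0.709, 0.002, 0.002]
wrist_force: [-1.3, -0.6, 8.5]
gripper_width: 0.003
time: 5.35
position: [0.5434, 0.0301, 0.1583]
ee_rot: [0.705, 0.709, 0.001, 0.001]
wrist_force: [-3.0, -0.0, 10.1]
gripper_width: 0.004
```

```bash
python3 -m inch '[[0,-0.05,0.05,0],[0,-0.05,0.1,0],[0,-0.05,0.1,0]]'; python3 -c "
from h import *
im=arm.read_camera('scene')[120:260,170:330,::-1]
cv2.imwrite('pics/s3.png',cv2.resize(im,(480,420),interpolation=cv2.INTER_CUBIC))"
```

```text
time: 5.6
position: [0.5434, 0.0301, 0.1576]
ee_rot: [0.705, 0.709, 0.002, 0.002]
wrist_force: [-1.4, -0.2, 9.8]
gripper_width: 0.004
```

View pics/s3.png

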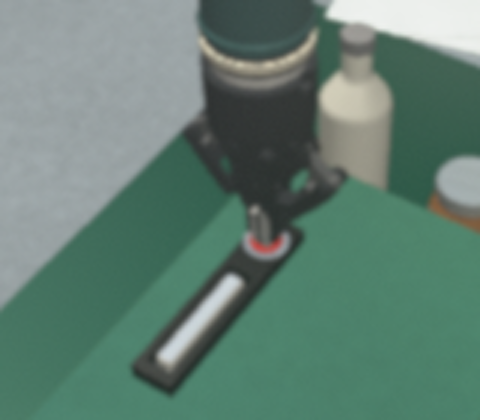

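The bar is still stowed after about 4 mm of travel at 10 N. I press on.

```bash
python3 -m inch '[[0,-0.05,0.05,0],[0,-0.05,0.1,0],[0,-0.05,0.1,0]]'; python3 -c "
from h import *
im=arm.read_camera('scene')[120:260,170:330,::-1]
cv2.imwrite('pics/s4.png',cv2.resize(im,(480,420),interpolation=cv2.INTER_CUBIC))"
```

```text
time: 5.9
position: [0.5433, 0.0301, 0.1556]
ee_rot: [0.705, 0.709, 0.002, 0.002]
wrist_force: [3.0, 0.2, 4.3]
gripper_width: -0.001
```

View pics/s4.png

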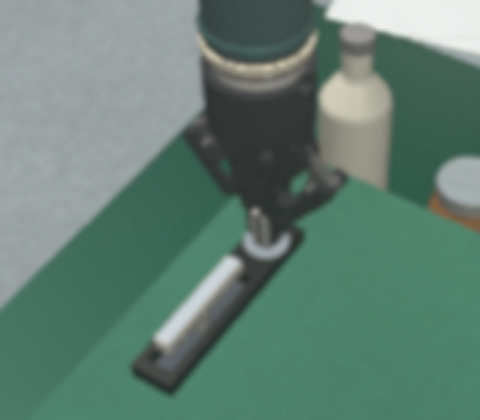

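The handle has popped out. I retract and move above the bar.

```bash
python3 -m inch '[[0,0,-1,0],[0,0,-3,0],[-3,0,-5,0],[-6.5,0,-6,0],[-8.5,0,-6,0]]' 120;python3 -m inch '[[0,0,0,0],[0,0,0,0]]'; python3 -c "
from h import *
need([0.543,-0.0555,0.18],0)
for n in ('scene','top','wrist'):
    cv2.imwrite(f'pics/{n}5.png',arm.read_camera(n)[:,:,::-1])
np.save('w5.npy',arm.calibration('wrist'),allow_pickle=True)
need([0.543,-0.0555,0.18],0)"
```

```text
time: 6.37
position: [0.5426, -0.0573, 0.2165]
ee_rot: [0.705, 0.709, 0.0, 0.002]
wrist_force: [0.3, -0.2, 0.3]
gripper_width: 0.53
time: 6.53
position: [0.5413, -0.0555, 0.2128]
ee_rot: [0.706, 0.708, -0.0, -0.001]
wrist_force: [0.6, 0.3, 0.1]
gripper_width: 0.525
need [0.   0.18 3.28] turn 0.0038210440757966424 | pos [ 0.5413 -0.0555  0.2128] tilt 0.15 F [0.59 0.26 0.05] M [0.026 0.06  0.02 ] w 0.525 t 6.53 q6 -0.211
need [-0.17  0.16  3.26] turn 0.00700277657496251 | pos [ 0.5414 -0.0539  0.2126] tilt 0.14 F [ 0.25  0.05 -0.49] M [-0.049  0.023 -0.003] w 0.527 t 6.68 q6 -0.211
```

View pics/wrist5.png

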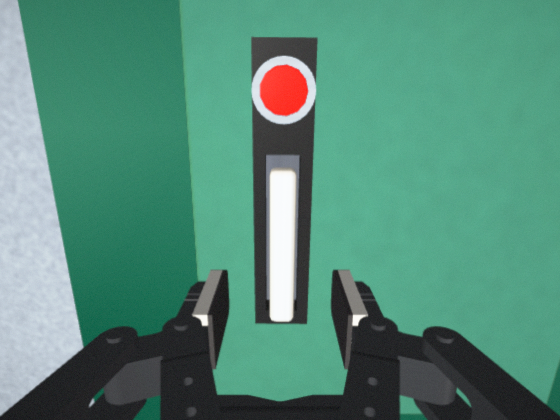

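View pics/scene5.png

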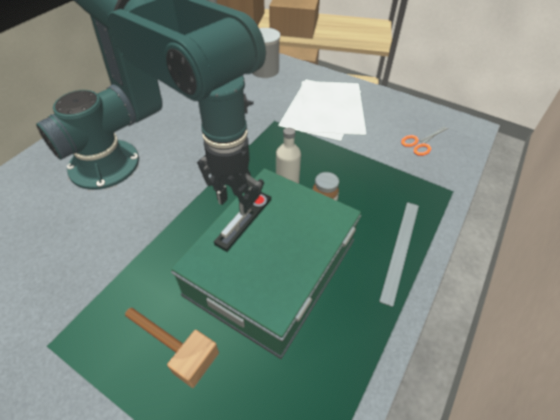

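View pics/top5.png

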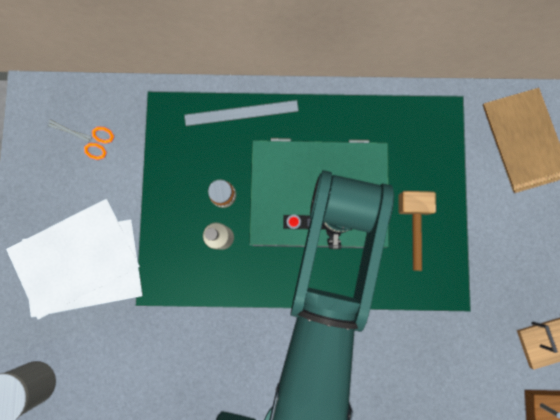

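In the wrist view the popped bar runs from about (283,169) to (282,321), between the open jaws. The button is at (284,90).

```bash
python3 - <<'E'
from h import *
W=np.load('w5.npy',allow_pickle=True).item();im=cv2.imread('pics/wrist5.png')[:,:,::-1]
sub=im[150:330,255:312].min(2);m=(sub>170).astype(np.uint8)
c=max(cv2.findContours(m,0,1)[0],key=cv2.contourArea);x,y,w,h=cv2.boundingRect(c);print(x+255,y+150,w,h)
r=cv2.minAreaRect(c);print(r)
p=c[:,0]+[255,150]
top=p[p[:,1]<=y+150+2].mean(0);bot=p[p[:,1]>=y+150+h-3].mean(0)
A=onz(W,top,.158);B=onz(W,bot,.158);print(A,B,(A+B)/2,np.linalg.norm(A-B),"yaw dev",np.arctan2(-(A-B)[0],(A-B)[1]))
for v in (180,245,310):
    row=np.nonzero(m[v-150])[0]; print(v,onz(W,(row.mean()+255,v),.158))
b,_=red(im);print("btn",onz(W,b,.14))
E
```

```text
270 170 26 152
((27.5, 95.5), (151.0, 25.0), 90.0)
[ 0.54267302 -0.00889933  0.158     ] [ 0.5429149  -0.09741406  0.158     ] [ 0.54279396 -0.05315669  0.158     ] 0.08851505910104376 yaw dev 0.0027326177853326658
180 [ 0.54321331 -0.01392476  0.158     ]
245 [ 0.54304405 -0.04989404  0.158     ]
310 [ 0.54314364 -0.09046149  0.158     ]
btn [0.54341818 0.03042885 0.14      ]
```

```bash
python3 -c "
from h import *
need([0.543,-0.054,0.16],0.003)"; python3 -m inch '[[0,0.15,1,0.004],[0,0.15,2,0.004],[0,0.15,3,0.004],[0,0.15,4,0.004],[0,0.15,4.5,0.004]]'; python3 -m inch '[[0,0,0.3,0],[0,0,0.3,0],[0,0,0.3,0]]' ;python3 -c "
from h import *
need([0.543,-0.054,0.158],0.003)
cv2.imwrite(f'pics/w6.png',arm.read_camera('wrist')[:,:,::-1])"
```

```text
need [-0.02  0.17  5.26] turn 0.004002776574962841 | pos [ 0.5414 -0.0539  0.2126] tilt 0.14 F [ 0.25  0.05 -0.49] M [-0.049  0.023 -0.003] w 0.527 t 6.68 q6 -0.211
time: 7.1
position: [0.5423, -0.0543, 0.1656]
ee_rot: [0.706, 0.708, -0.001, -0.002]
wrist_force: [0.6, -0.1, -0.6]
gripper_width: 0.529
time: 7.35
position: [0.5436, -0.0549, 0.1656]
ee_rot: [0.706, 0.708, 0.0, 0.0]
wrist_force: [-0.4, -0.5, 0.6]
gripper_width: 0.529
need [ 0.09 -0.06  0.76] turn -0.0010596263886828439 | pos [ 0.5436 -0.0549  0.1656] tilt 0.01 F [-0.37 -0.47  0.59] M [ 0.04  -0.023 -0.026] w 0.529 t 7.35 q6 -0.206
```

View pics/w6.png

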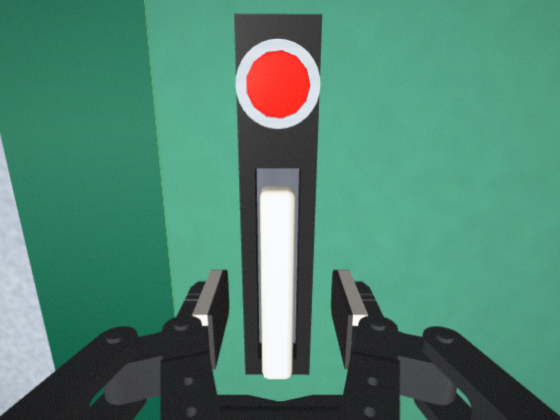

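The bar is centred between the jaws (columns 225–335, bar at about 277). I lower and grip.

```bash
python3 -m inch '[[0.1,-0.06,0.3,0],[0.1,-0.06,0.5,0],[0.1,-0.06,0.65,0],[0.1,-0.06,0.65,0],[0.1,-0.06,0.65,0]]'; python3 -c "
from h import *
need([0.543,-0.054,0.158],0.003)";python3 -m inch '[[0,0,0,0],[0,0,0,0],[0,0,0,0],[0,0,0,0],[0,0,0,0]]' 255;python3 -c "
from h import *
need([0.543,-0.054,0.158],0.003)"
python3 -m inch '[[0,0,0,0],[0,0,0,0],[0,0,0,0]]';python3 -c "
from h import *
need([0.543,-0.054,0.158],0.003)
cv2.imwrite(f'pics/w7.png',arm.read_camera('wrist')[:,:,::-1])"
```

```text
time: 7.82
position: [0.5428, -0.0539, 0.159]
ee_rot: [0.706, 0.708, -0.0, -0.0]
wrist_force: [0.0, -0.2, -0.5]
gripper_width: 0.529
need [-0.01  0.02  0.1 ] turn -0.000993557844344739 | pos [ 0.5428 -0.0539  0.159 ] tilt 0.01 F [ 0.01 -0.24 -0.5 ] M [-0.022 -0.004 -0.008] w 0.529 t 7.82 q6 -0.205
time: 8.23
position: [0.5425, -0.0539, 0.1594]
ee_rot: [0.706, 0.708, -0.0, -0.0]
wrist_force: [-3.4, 1.0, 2.3]
gripper_width: 0.147
need [-0.01  0.05  0.14] turn -0.0011746962419296736 | pos [ 0.5425 -0.0539  0.1594] tilt 0.04 F [-3.37  1.02  2.28] M [ 0.019  0.439 -0.067] w 0.147 t 8.23 q6 -0.205
time: 8.48
position: [0.5425, -0.0539, 0.1594]
ee_rot: [0.706, 0.708, -0.0, -0.0]
wrist_force: [-4.9, 0.7, 4.6]
gripper_width: 0.143
need [-0.01  0.05  0.14] turn -0.0010921796270371154 | pos [ 0.5425 -0.0539  0.1594] tilt 0.04 F [-4.93  0.69  4.65] M [-0.027  0.803 -0.144] w 0.143 t 8.48 q6 -0.205
```

View pics/w7.png

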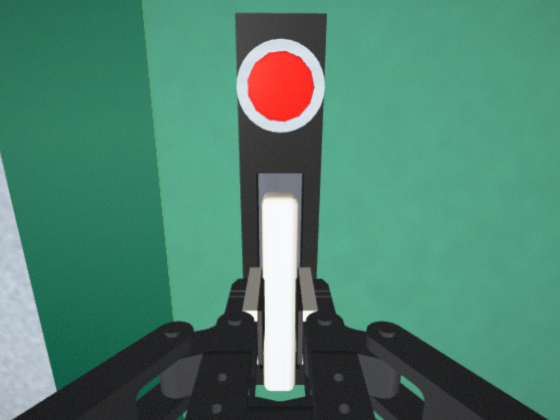

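The bar is gripped (opening about 12 mm, with the bar centred between the pads). I start turning, at first in the range below 0.65 rad.

```bash
python3 -m inch '[[0,-0.04,0,0.02],[0,-0.04,0,0.04],[0,-0.04,0,0.06],[0,-0.04,0,0.08],[0,-0.04,0,0.1]]'; python3 -c "
from h import *
need([0.543,-0.054,0.159],0.003)";  python3 -m inch '[[0,0,0,0.03],[0,0,0,0.06],[0,0,0,0.09],[0,0,0,0.12],[0,0,0,0.15]]'; python3 -c "
from h import *
need([0.543,-0.054,0.159],0.003)"
```

```text
time: 8.95
position: [0.5425, -0.0539, 0.1592]
ee_rot: [0.741, 0.671, 0.0, 0.0]
wrist_force: [-4.0, 0.3, 5.1]
gripper_width: 0.145
need [-0.01  0.05  0.02] turn -0.10271662423325001 | pos [ 0.5425 -0.0539  0.1592] tilt 0.01 F [-3.96  0.29  5.15] M [-0.053  0.682  0.315] w 0.145 t 8.95 q6 -0.103
time: 9.37
position: [0.5425, -0.0539, 0.159]
ee_rot: [0.79, 0.613, 0.0, 0.0]
wrist_force: [-4.2, -0.4, 4.6]
gripper_width: 0.144
need [0.   0.05 0.  ] turn -0.2532305431359303 | pos [ 0.5425 -0.0539  0.159 ] tilt 0.01 F [-4.19 -0.42  4.55] M [-0.062  0.657  0.317] w 0.144 t 9.37 q6 0.047
```

```bash
python3 -m inch '[[0,-0.04,0,0.03],[0,-0.04,0,0.06],[0,-0.04,0,0.09],[0,-0.04,0,0.12],[0,-0.04,0,0.15]]'; python3 -c "
from h import *
need([0.543,-0.054,0.159],0.003)";  python3 -m inch '[[0,0,0,0.03],[0,0,0,0.06],[0,0,0,0.09],[0,0,0,0.12],[0,0,0,0.15]]'; python3 -c "
from h import *
need([0.543,-0.054,0.159],0.003)"
```

```text
time: 9.78
position: [0.5426, -0.0539, 0.1593]
ee_rot: [0.834, 0.552, 0.0, 0.001]
wrist_force: [-2.4, -0.1, 4.2]
gripper_width: 0.143
need [0.01 0.04 0.03] turn -0.4032515975356996 | pos [ 0.5426 -0.0539  0.1593] tilt 0.08 F [-2.38 -0.07  4.21] M [-0.144  0.522  0.288] w 0.143 t 9.78 q6 0.197
time: 10.2
position: [0.5426, -0.054, 0.1593]
ee_rot: [0.873, 0.488, 0.001, 0.001]
wrist_force: [-2.2, -0.5, 4.6]
gripper_width: 0.145
need [0.02 0.03 0.03] turn -0.5533187423533237 | pos [ 0.5426 -0.054   0.1593] tilt 0.09 F [-2.17 -0.47  4.61] M [-0.123  0.484  0.295] w 0.145 t 10.2 q6 0.347
```

```bash
cat > r.py <<'E'
from h import *
s=arm.read_state();R=Ro.from_quat(s["ee_rot"]).as_matrix()
print("turn",-np.arctan2(R[1,1],R[0,1]).round(3)+.003,"z",s["position"][2].round(4),"F",s["wrist_force"].round(1),"Mz",s["torque"].round(3),"t",s["time"])
E
python3 -m inch '[[0,0,0,0.01],[0,0,0,0.02],[0,0,0,0.03],[0,0,0,0.04]]' >/dev/null; python3 r.py; python3 -m inch '[[0,0,0,0.01],[0,0,0,0.02],[0,0,0,0.03],[0,0,0,0.04]]'>/dev/null; python3 r.py
```

```text
turn 0.592 z 0.1593 F [-1.9 -0.8  4.4] Mz [-0.173  0.251  0.253] t 10.5333
turn 0.632 z 0.1593 F [-0.4 -0.6  5.2] Mz [-0.224  0.014  0.329] t 10.8667
```

```bash
python3 -m inch '[[0,0,0,0.01],[0,0,0,0.02],[0,0,0,0.03],[0,0,0,0.04]]' >/dev/null; python3 r.py
```

```text
turn 0.672 z 0.1593 F [ 1.3 -1.8  3.9] Mz [-0.314 -0.16   0.289] t 11.2
```

```bash
python3 -m inch '[[0,0,0,0.01],[0,0,0,0.02],[0,0,0,0.03],[0,0,0,0.04]]' >/dev/null; python3 r.py
```

```text
turn 0.712 z 0.1593 F [ 2.2 -2.4  5.5] Mz [-0.427 -0.394  0.206] t 11.5333
```

```bash
python3 -m inch '[[0,0,0,0.01],[0,0,0,0.02],[0,0,0,0.03],[0,0,0,0.04]]' >/dev/null; python3 r.py
```

```text
turn 0.752 z 0.1593 F [ 4.2 -2.4  4.3] Mz [-0.465 -0.601  0.3  ] t 11.8667
```

```bash
python3 -m inch '[[0,0.05,0,0.01],[0,0.05,0,0.02],[0,0.05,0,0.03],[0,0.05,0,0.04]]' >/dev/null; python3 r.py
```

```text
turn 0.792 z 0.1591 F [ 2.8 -1.1  5.6] Mz [-0.314 -0.51   0.29 ] t 12.2
```

```bash
python3 -m inch '[[0,0,0,0.01],[0,0,0,0.02],[0,0,0,0.03],[0,0,0,0.04]]' >/dev/null; python3 r.py
```

```text
turn 0.832 z 0.1591 F [ 3.2 -1.   4.7] Mz [-0.256 -0.572  0.279] t 12.5333
```

```bash
python3 -m inch '[[0,0,0,0.01],[0,0,0,0.02],[0,0,0,0.03],[0,0,0,0.04]]' >/dev/null; python3 r.py
```

```text
turn 0.872 z 0.1595 F [ 4.2 -0.4  5.7] Mz [-0.313 -0.454  0.074] t 12.8667
```

The torque fell from 0.28 to 0.07 N m and z rose slightly, so the latch may have released. I check before turning further.

```bash
python3 -m inch '[[0,0,0,0],[0,0,0,0]]' >/dev/null; python3 r.py; python3 -c "
from h import *
im=arm.read_camera('scene')[150:360,150:390]
im0=cv2.imread('pics/scene5.png')[150:360,150:390]
cv2.imwrite('pics/s8.png',np.hstack([cv2.resize(im0,(400,350)),cv2.resize(im[:,:,::-1],(400,350))]))"; python3 r.py
```

```text
turn 0.872 z 0.1595 F [ 3.4 -0.2  6.3] Mz [-0.262 -0.521  0.145] t 13.0333
turn 0.872 z 0.1595 F [ 4.1 -1.1  5.3] Mz [-0.214 -0.482  0.11 ] t 13.0833
```

View pics/s8.png

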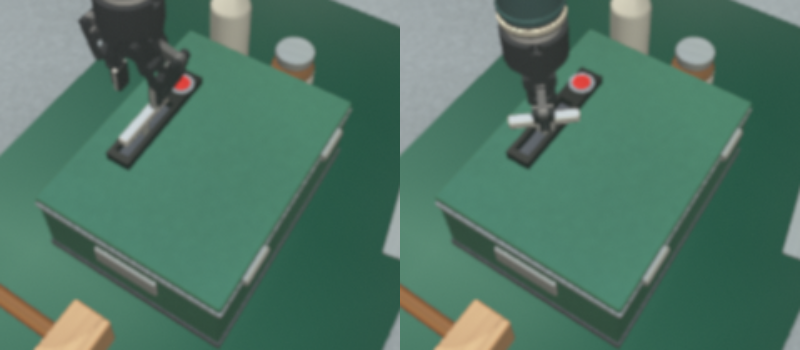

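The images look alike at this scale, so I compare the lid corner at sub-pixel level.

```bash
python3 - <<'E'
from h import *
a=cv2.cvtColor(cv2.imread('pics/scene5.png'),6).astype(np.float32)
fr=[]
for i in range(2): fr.append(cv2.cvtColor(arm.read_camera('scene'),7).astype(np.float32))
b=sum(fr)/2
S=arm.calibration("scene")
X=np.array([.488,-.205,.122]);print(proj(S,X),proj(S,X+[0,0,.003]))
for n,(u,v,w,h) in dict(frontcorner=(168,262,28,24),btn=(248,190,24,20),rear=(335,200,30,30),nearside=(270,325,30,22),mallet=(180,335,36,40)).items():
    pa,pb=a[v:v+h,u:u+w].copy(),b[v:v+h,u:u+w].copy()
    print(n,cv2.phaseCorrelate(pa,pb,cv2.createHanningWindow((w,h),cv2.CV_32F)))
E
python3 r.py
```

```text
[170.71581015 268.3622225 ] [170.40637063 267.57848851]
frontcorner ((0.15287298224556345, 0.30620204838083964), 0.8572501699129741)
btn ((0.08771019298053417, 0.10723653924362075), 0.6558327923218409)
rear ((0.08941596710238109, 0.015061137897603771), 0.9817368380228678)
nearside ((0.04550465408066451, -0.02875881998071783), 0.855752956867218)
mallet ((-0.03341292440912724, -0.0333319827753229), 1.0239099866814083)
turn 0.872 z 0.1595 F [ 3.8 -1.2  5.9] Mz [-0.183 -0.525  0.139] t 13.1833
```

```bash
python3 -m inch '[[0,0,0,0.005],[0,0,0,0.01],[0,0,0,0.015]]' >/dev/null; python3 r.py
```

```text
turn 0.887 z 0.1595 F [ 4.3 -2.1  5.7] Mz [-0.237 -0.531  0.193] t 13.4333
```

```bash
python3 -m inch '[[0,0,0,0.005],[0,0,0,0.01],[0,0,0,0.015]]' >/dev/null; python3 r.py
```

```text
turn 0.902 z 0.1594 F [ 4.4 -1.5  6.4] Mz [-0.253 -0.515  0.243] t 13.6833
```

The torque reading is ambiguous. A small upward tug will show whether the lid is free.

```bash
python3 -m inch '[[0,0,-0.05,0],[0,0,-0.1,0],[0,0,-0.1,0]]' >/dev/null; python3 r.py;python3 -m inch '[[0,0,-0.05,0],[0,0,-0.1,0],[0,0,-0.1,0]]' >/dev/null; python3 r.py
```

```text
turn 0.902 z 0.1603 F [ 5.3 -0.6  4.7] Mz [-0.286 -0.657  0.156] t 13.9333
turn 0.901 z 0.1611 F [ 5.6 -1.1  3.3] Mz [-0.271 -0.658  0.202] t 14.1833
```

```bash
python3 -m inch '[[0,0,-0.05,0],[0,0,-0.1,0],[0,0,-0.15,0],[0,0,-0.15,0]]' >/dev/null; python3 r.py;python3 -m inch '[[0,0,-0.05,0],[0,0,-0.1,0],[0,0,-0.15,0],[0,0,-0.15,0]]' >/dev/null; python3 r.py; python3 - <<'E'
from h import *
a=cv2.cvtColor(cv2.imread('pics/scene5.png'),6).astype(np.float32)
fr=[]
for i in range(2): fr.append(cv2.cvtColor(arm.read_camera('scene'),7).astype(np.float32))
b=sum(fr)/2
for n,(u,v,w,h) in dict(frontcorner=(168,262,28,24),btn=(248,190,24,20),mallet=(180,335,36,40)).items():
    pa,pb=a[v:v+h,u:u+w].copy(),b[v:v+h,u:u+w].copy()
    print(n,cv2.phaseCorrelate(pa,pb,cv2.createHanningWindow((w,h),cv2.CV_32F)))
E
python3 r.py
```

```text
turn 0.901 z 0.1625 F [ 8.1 -1.5  3. ] Mz [-0.253 -0.753  0.2  ] t 14.5167
turn 0.902 z 0.1639 F [ 6.8 -0.6  2.9] Mz [-0.261 -0.796  0.206] t 14.85
frontcorner ((0.2390590126009542, 0.2381095323806548), 0.8784152027633455)
btn ((0.33571267220741774, -0.9760735535968124), 0.6980451981226603)
mallet ((-0.051773054833752497, -0.024139957815698665), 0.9616001553005642)
turn 0.902 z 0.1639 F [ 5.7 -1.   3.5] Mz [-0.229 -0.78   0.174] t 14.95
```

```bash
python3 -c "
from h import *
im=arm.read_camera('scene')[230:350,160:300]
im0=cv2.imread('pics/scene5.png')[230:350,160:300]
cv2.imwrite('pics/s9.png',np.hstack([cv2.resize(im0,(400,343)),cv2.resize(im[:,:,::-1],(400,343))]))"; python3 r.py
```

```text
turn 0.902 z 0.1639 F [ 6.4 -1.   3.3] Mz [-0.283 -0.799  0.171] t 15.0
```

View pics/s9.png

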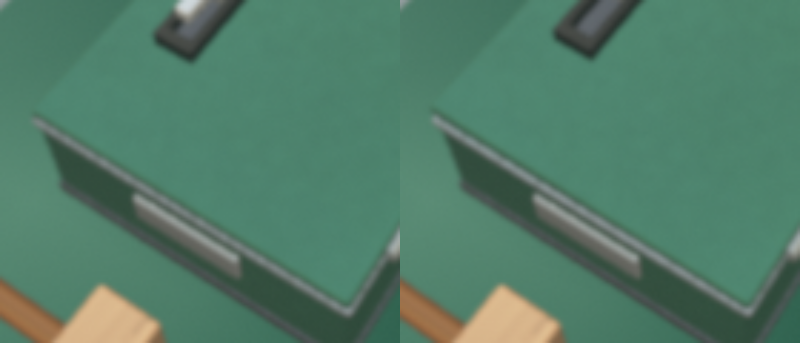

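The lid edge and bezel corner stand visibly higher in the right half (bezel corner at row 35 against 40, lid corner at 113 against 118). The latch has let go, so I open the jaws and back off upward.

```bash
python3 -m inch '[[0,0,0,0],[0,0,0,0],[0,0,-0.5,0],[0,0,-1.5,0],[0,0,-3,0]]' 120; python3 r.py; python3 -m inch '[[0,0,-2,0],[0,0,-4,0],[0,0,-6,0],[0,0,-8,0],[0,0,-8,0]]'; python3 r.py; python3 -c "
from h import *
for n in ('scene','wrist'):
    cv2.imwrite(f'pics/{n}10.png',arm.read_camera(n)[:,:,::-1])"
```

```text
time: 15.42
position: [0.5402, -0.0534, 0.1918]
ee_rot: [0.944, 0.33, -0.003, -0.002]
wrist_force: [0.2, 0.7, -0.4]
gripper_width: 0.527
turn 0.901 z 0.1918 F [ 0.2  0.7 -0.4] Mz [-0.018 -0.019  0.016] t 15.4167
time: 15.83
position: [0.5432, -0.054, 0.2789]
ee_rot: [0.944, 0.33, 0.003, 0.001]
wrist_force: [-0.2, -0.3, 0.9]
gripper_width: 0.529
turn 0.901 z 0.2789 F [-0.2 -0.3  0.9] Mz [-0.004 -0.007 -0.036] t 15.8333
```

View pics/scene10.png

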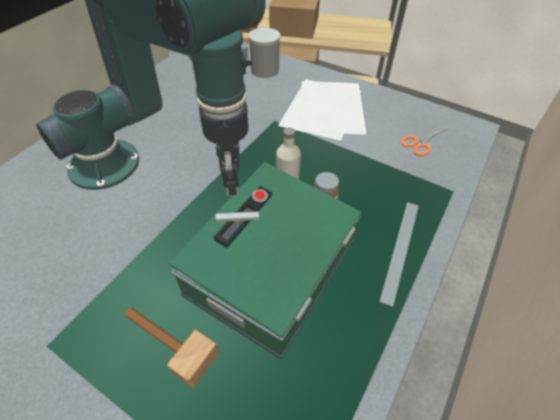

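View pics/wrist10.png

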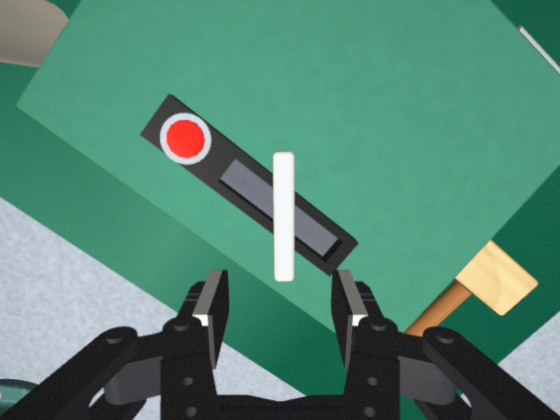

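The handle stands out and turned, and the jaws are clear. I measure the lid opening from the button and the bar.

```bash
python3 - <<'E'
from h import *
S=arm.calibration("scene");T=arm.calibration("top")
s=arm.read_camera("scene");t=arm.read_camera("top")
a,_=red(cv2.imread('pics/scene5.png')[:,:,::-1]);b,_=red(s)
print("scene5",a,"now",b)
for dz in (0,.004,.01,.018): print(dz,proj(S,[.543,.030,.140+dz]))
c=cv2.imread('pics/scene5.png')[:,:,::-1]
cv2.imwrite('pics/s11.png',np.hstack([cv2.resize(x[150:360,150:390],(400,350),interpolation=cv2.INTER_CUBIC)[:,:,::-1] for x in (c,s)]))
cv2.imwrite('pics/t11.png',t[:,:,::-1]);print(red(t)[0]);
E
python3 r.py
```

```text
scene5 [259.         199.64102564] now [259.32692308 194.86538462]
0 [258.21992787 199.13133873]
0.004 [258.16879417 197.94728922]
0.01 [258.0914365  196.15525701]
0.018 [257.98704817 193.73562728]
[293.5 219.2]
turn 0.901 z 0.2722 F [-0.2 -0.4  0. ] Mz [ 0.016 -0.042  0.024] t 16.0333
```

View pics/s11.png

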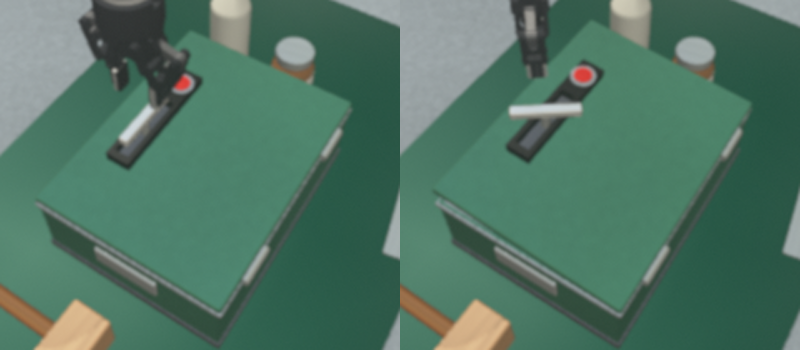

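The lid corner rose from row 203 to about 193 of the enlarged view (about 6 px, or 23 mm), which matches the lid standing fully ajar. The bottle, jar and mallet are unchanged. I let it settle and hand in.

```bash
python3 -m inch '[[0,0,0,0],[0,0,0,0],[0,0,0,0],[0,0,0,0]]'; python3 - <<'E'
from h import *
b,_=red(arm.read_camera("scene"));print(b);arm.sign_off()
E
```

```text
time: 16.37
position: [0.5422, -0.0541, 0.2733]
ee_rot: [0.944, 0.33, -0.001, -0.0]
wrist_force: [0.2, 0.2, 0.0]
gripper_width: 0.53
[259.41509434 194.86792453]
the job is handed in; nothing more can be done
```

The chest's latch is open and the lid stands ajar. I handed the job in at about 16.4 s; the sign-off gives no verdict.

- **Button:** I pressed it with the shut fingertips in steps of about 1 mm until the T-handle popped up. The highest force I read was about 11 N, more than the 5 N the spring should need, probably from side load. It stayed below the 25 N limit in every reading.
- **Handle:** I gripped the bar and turned it clockwise in 0.04 rad steps. The torque fell at 0.87 rad, and I stopped at 0.90 rad. Mz at the wrist peaked near 0.33 N m, well under the 0.7 N m at which the clutch slips.
- **Release:** The torque drop was ambiguous: it climbed again to 0.24 N m, and the first picture comparison showed no lid rise. I lifted the hand about 4.5 mm; the handle kept pushing up and the lid rose with it. That told me the latch had let go, so I opened the jaws and backed off.
- **Last checks:** The button stands about 16 mm higher and the lid's front corner about 23 mm higher than before, so the lid is open about 0.08 to 0.09 rad. The button's position did not change between the last two pictures. The bar is out and still turned. The wrist force is near zero with the hand about 10 cm above the handle. The bottle, jar and mallet looked unmoved.
- **Failed or weak checks:** The sub-pixel check at the front corner never showed the lid's rise, so I relied on the button shift and the enlarged view. I could not measure clutch slip directly; I judge it only from the low torque.

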